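# Bring the calibration weight out of its case to the balance

## Robot

A 6-joint arm with a two-finger parallel gripper is mounted at the origin on a cart in front of the work surface, level with it; the furniture and walls round the work are solid. World frame = base frame: x ahead of the robot, y to its left, z up, the work surface at z = 0. Lengths are in mm, angles in rad, forces in N, time in s.
With the tool pointing down it reaches from about 350 to 975 mm from the base axis. Payload 7.1 kg.
Tool frame: the origin (TCP) lies midway between the tips of the shut fingers; the grasp point (between the pads) lies 19 mm behind it (ctrl.grip_depth is the distance from the TCP to the grasp point, in mm); z points along the fingers, y is the line along which they close (so a half turn about z gives the same grasp; the last joint's range is limited). The gripper opens to 88 mm and grips with 3 to 60 N. Pads are 20 mm wide; open, the fingers measure 115 mm over their backs; the gripper's body (75 mm by 178 mm) begins 61 mm behind the grasp point.
Start: joints at [1.121, 0.423, 1.63, -0, 1.089, -0.019], TCP at [260.966, 567.892, 222.675] pointing down, gripper open.
Joint ranges: [-3, 3], [-0.9, 2.11], [0.09, 2.58], [-1.31, 4.45], [0.11, 2.69], [-2.54, 2.54]. Speed limits (rad/s): [2.39, 2.39, 3.01, 3.14, 3.14, 3.14].

## Interface

Orientations are given as a rotation vector (axis times angle).
In Python, from workcell import get_obs, vision, ctrl gives the robot as it stands.
- The arm moves only by the tool step_arm, never from a script. Its argument "plan" is a list of rows, each a list of 7 numbers: the opening, from -1 (shut) to 1 (fully open), then the shift along the tool's x, y, z as a fraction of full scale, then the turn, a rotation vector about the tool's x, y, z as a fraction of full scale. In form: [[fingers, dx, dy, dz, wx, wy, wz], ...]. A call has 1 to 20 rows; each row shifts and turns the commanded pose from where the row before left it, along the tool's axes as they then stand; what a row does not reach is not made up. Full scale, the value 1, is 50 mm for a shift and 0.12 rad for a turn. A row lasts 1/8 s, in which the tool goes at most 62.5 mm and 10.7 degrees, less where a joint would pass 70% of its speed; a pose out of reach is approached as far as the arm can. A call with a number of a shift or a turn outside -1 to 1 is refused whole. A call with a gripper value outside its range is refused whole. The fingers move at their own pace and stop on an object; the grip force is fixed at half the most. Time passes only in rows, so rows that do not move let the fingers close. It gives the time, the measured TCP pose, the force, the opening and the grip force at its end, in the units of the state.
- get_obs(): the state, without advancing time (a new reading comes with each control period).
- vision.get_image(name): name is "scene" or "side" or "wrist"; returns a dict with "pixels" (480x640x3 uint8, red, green, blue), "depth" (480x640 float32, mm along the optical axis (not along the pixel's ray), 0 where there is no reading), "fx", "fy", "cx", "cy" (pixels), "T" (4x4, takes a point from camera to world coordinates); the wrist camera has in their place "T_tool_cam" (4x4, takes a point from camera to tool coordinates, whose origin is the TCP and whose axes are the flange's). Camera axes: x right, y down, z forward; pixel columns grow to the right and rows downward; lengths in mm; the calibration is good to about 2 mm. A picture is of the moment at which its call begins: read the wrist's pose just before it.
- ctrl.close_job(): hands the job in; it is judged then, once.
The state is a dict: "t": time; "qpos": joint angles; "qvel": joint speeds; "joint_torque": joint torques, N m; "ee_pos": TCP position; "orientation": TCP orientation; "ft_force": force on the tool from outside, world axes, zero at the start; "moment": the same for the moment, N m; "width": finger opening in mm; "grasp_force": force on a finger pad.
Only numpy, scipy, OpenCV 4.12 (cv2) and the standard library are available. Lean on these libraries where they do the work, as an engineer would, in place of code of your own. Each camera call takes 0.05 s, during which the arm holds its last target. There are 200 camera calls.

## Task

The balance in the moisture analyser is due for its check. Stand the two glass vials that were left on the wooden weight case upright in the two empty places of the vial block, completing its row of three; then swing the lid of the case fully open so that it stays open, draw the largest brass weight up out of its socket, and carry it to the analyser. Finish while still holding the weight in the gripper, upright and still, a few centimetres above the middle of the empty dish (touching nothing but the gripper), without knocking over the vials or disturbing the dish, the smaller weights, the third vial, the two tins or the marker.

Things in the scene. Friction and masses are not known exactly. Their poses are not given: they have to be found in the camera images.
- weight_case: Closed dark wooden case of calibration weights, 76 x 134 x 54.5 mm with its lid; it does not move. Origin: centre of its underside; x points from its front (tab side, towards the robot) to its back (hinge side), y along its length, z up. The box below the lid has 6 mm walls with the rim at z = 32 mm; inside it a felt bed with its top at z = 28 mm holds three weights upright in a row along y.
- case_socket (a point): Centre of the mouth of the large weight's socket in the bed: x = 0, y = 0, z = 28 mm of the case; 27 mm across, 7 mm deep. The sockets of the two smaller weights are at y = -45 and y = 45 mm.
- case_lid (a joint): Hinged lid of the case, in rad: 0 closed, grows as its front edge swings up and back, stop at 1.9. The lid is a hollow wooden shell, 76 x 134 x 22 mm with 5 mm walls, 120 g, on a nearly free hinge: it falls shut again below about 1.3 rad and falls back open against its stop above that.
- lid_hinge (a point): Middle of the lid's hinge line, at x = 38, y = 0, z = 32.5 mm of the case; the line runs along the case's y.
- tab_grip (a point): Middle of the brass thumb tab on the front edge of the lid; it moves with the lid. The tab is 20 mm wide (along the case's y), 6 mm thick and stands out 17 mm; closed it is at x = -47, y = 0, z = 38.5 mm of the case. It can be pinched from above across its 20 mm width and swung about the hinge line, turning between the fingers.
- weight: The largest brass weight of the case, 50 g: round body 25 mm across and 16 mm high with a knob 14 mm across on top, 22 mm high in all. Origin: centre of its underside, z up. At first hidden under the lid, upright in its socket, its underside at z = 21 mm of the case, so the upper 9 mm of its round body and the knob stand clear of the bed.
- weight_mid: Smaller brass weight, 19 mm across, 17 mm high, 22 g, in the socket at y = -45 mm of the case. Origin: centre of its underside. Leave it there.
- weight_small: Smallest brass weight, 15 mm across, 13 mm high, 11 g, in the socket at y = 45 mm of the case. Origin: centre of its underside. Leave it there.
- vial_block: Light wooden block, 46 x 110 x 30 mm, standing on the worktop; it does not move. Origin: centre of its underside; y runs along its row of three round holes, z up. Holes 27 mm across, 22 mm deep (floor at z = 8 mm), mouths bevelled by 2 mm, 36 mm apart.
- vial_block_hole0 (a point): Centre of the mouth of the empty hole at y = -36 mm of the block (z = 30 mm).
- vial_block_hole1 (a point): Centre of the mouth of the empty middle hole of the block (y = 0, z = 30 mm).
- vial_a: Glass vial with black screw cap, 23 mm across, 59 mm high, 22 g, standing on the closed lid of the weight case (lid top at z = 54.5 mm of the case). Origin: centre of its underside, z up. Either vial may go in either empty hole.
- vial_b: Glass vial with blue screw cap, 23 mm across, 59 mm high, 22 g, standing on the closed lid of the weight case. Origin: centre of its underside, z up.
- vial_c: Third glass vial with black cap, 25 x 23 x 60 mm, standing in the block's hole at y = 36 mm. Origin: centre of its underside. Leave it there.
- dish: Empty flat aluminium dish, 103 mm across, 9 mm high, 12 g, loose on the pan of the moisture analyser. Origin: centre of its underside, 64 mm above the worktop. The fixed analyser's housing reaches z = 82 mm round the dish; its long axis, front to back, points along (0.83, -0.56) in x, y.
- analyser_lid (a point): Middle of the hinge line of the analyser's lid, 93 mm behind the dish's centre along the analyser's long axis, z = 92 mm. The fixed lid, 176 mm wide, stands open from here up to about z = 0.27 m, leaning slightly back. The fixed grinder right of the analyser (y = -0.38) is 0.30 m high.
- tin_silver: Silver-grey round sample tin, 64 x 64 x 48 mm, behind the weight case. Origin: centre of its underside. Leave it alone.
- tin_beige: Beige round sample tin, 62 x 62 x 70 mm, behind the weight case. Origin: centre of its underside. Leave it alone.
- pen: Marker lying on the worktop in front of the fixed microwave (262 mm high), 17 x 135 x 16 mm. Origin: centre of its underside. Leave it alone.
There are look-alikes about, which are no part of the job. What is shaped like the vial_b but orange is not meant.

How it is judged:
By the outcome, as a careful person would: the job done as asked, in the order asked, and still so for the second after the job is handed in, while the arm keeps its last pose, push and grip.
It also fails if it takes over 72 s, if anything falls off the work surface, if the arm or the gripper's body presses on something with over 40 N, if the wrist force passes 120 N, or if a joint passes its speed limit or range.

## Working session

There is one attempt and no reset: what is moved stays moved. The work goes in short steps, Python scripts to look and compute and a tool call to move; the robot and the scene stay as the last step left them, time stands still between calls to the robot, and variables do not carry over. Pictures are saved under pics/ and viewed, at most 11 in all, crops included, and the job is handed in when it is done.

Besides the shell and the picture viewer there is one more tool, called by a JSON object that holds its "op" and its "data". step_arm: Moves the arm, as the interface text tells. Its arguments: {"type":"object","properties":{"plan":{"type":"array","items":{"type":"array","items":{"type":"number","minimum":-1,"maximum":1}}}},"required":["plan"]}

```bash
ls; mkdir -p pics; cat > h.py <<'E'
import numpy as np, cv2
from workcell import get_obs, vision, ctrl
from scipy.spatial.transform import Rotation as R
def Ttool():
    o=get_obs();T=np.eye(4);T[:3,:3]=R.from_rotvec(o['orientation']).as_matrix();T[:3,3]=o['ee_pos'];return T
def grab(n):
    T0=Ttool() if n=='wrist' else None
    im=vision.get_image(n)
    T=T0@im['T_tool_cam'] if n=='wrist' else im['T']
    d=im['depth'];v,u=np.mgrid[:480,:640]
    P=np.stack([(u-im['cx'])/im['fx']*d,(v-im['cy'])/im['fy']*d,d,np.ones_like(d)],-1)@np.array(T).T
    P=P[...,:3];P[d==0]=np.nan
    return im,P,T
def save(im,f): cv2.imwrite('pics/'+f,im['pixels'][...,::-1])
E
python3 - <<'E'
from h import *
o=get_obs();print({k:np.round(v,3) for k,v in o.items()})
for n in('scene','side','wrist'):
    im,P,T=grab(n);save(im,n+'0.png');np.savez('/tmp/'+n+'.npz',P=P,px=im['pixels']);print(n,np.round(T,2).tolist(),im['fx'])
E
```

```text
pics
{'t': np.float64(0.0), 'qpos': array([ 1.121,  0.424,  1.631,  0.   ,  1.089, -0.019]), 'qvel': array([ 0., -0.,  0., -0.,  0., -0.]), 'joint_torque': array([-1.0000e-03, -5.4463e+01, -2.7367e+01,  6.4000e-02,  2.3000e-02,
       -0.0000e+00]), 'ee_pos': array([260.709, 567.431, 221.929]), 'orientation': array([-6.710e-01, -3.069e+00,  2.000e-03]), 'ft_force': array([ 0.22 ,  0.179, -0.667]), 'moment': array([-0.01 ,  0.015, -0.029]), 'grasp_force': np.float64(0.0), 'width': np.float64(87.768)}
scene [[-0.49, -0.46, 0.74, -63.26], [-0.87, 0.25, -0.42, 454.13], [0.01, -0.85, -0.52, 557.62], [0.0, 0.0, 0.0, 1.0]] 477.16904449377756
side [[0.88, -0.28, 0.39, 152.34], [-0.47, -0.52, 0.71, -764.04], [0.01, -0.81, -0.59, 776.38], [0.0, 0.0, 0.0, 1.0]] 614.836304458012
wrist [[0.42, 0.88, 0.22, 202.38], [0.91, -0.41, -0.1, 594.36], [-0.0, 0.24, -0.97, 383.87], [0.0, 0.0, 0.0, 1.0]] 349.6853515771856
```

View pics/scene0.png

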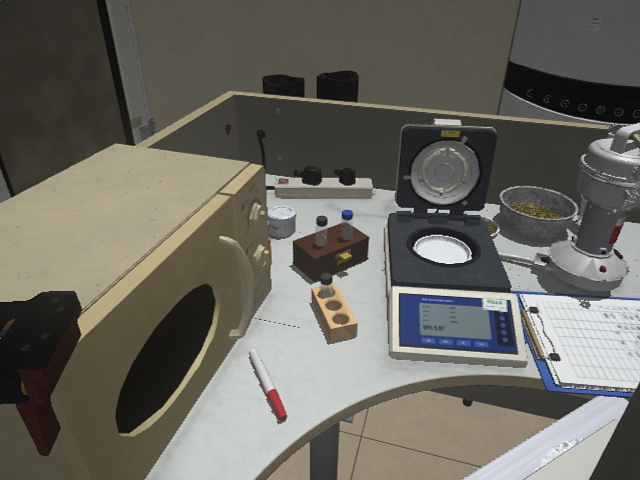

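View pics/side0.png

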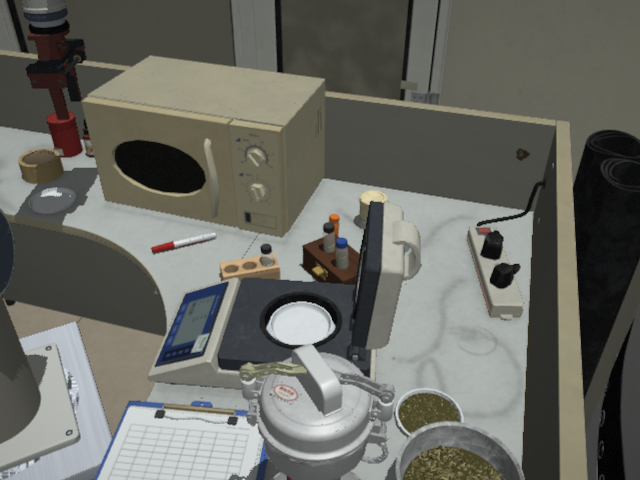

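Scene view: the case sits at about (330,250), with the black-capped vial on it at (321,230) and the blue-capped one at (347,222). The block is at (333,310), with the third vial at (326,283). The dish is at (442,248). In the side view, an orange look-alike stands behind the case at (334,222). Next I'll measure these.

```bash
python3 - <<'E'
from h import *
C={n:np.load(f'/tmp/{n}.npz') for n in('scene','side')}
def q(n,u,v): print(n,u,v,np.round(C[n]['P'][v,u],0),C[n]['px'][v,u])
for u,v in [(321,220),(321,240),(347,215),(347,230),(345,258),(330,243),(305,262),(326,278),(326,293),(343,320),(326,293),(352,330),(442,248),(282,210),(260,370),(280,412),(264,250)]: q('scene',u,v)
for u,v in [(329,228),(342,242),(334,216),(265,248),(318,272),(245,267),(300,325),(373,196)]: q('side',u,v)
# point clouds by height bands within window
for n in C:
    P=C[n]['P'];px=C[n]['px'].astype(int)
    z=P[...,2]
    reg=(P[...,0]>300)&(P[...,0]<900)&(P[...,1]>-100)&(P[...,1]<400)
    hsv=cv2.cvtColor(C[n]['px'],cv2.COLOR_RGB2HSV)
    for name,m in dict(lid=(abs(z-54.5)<5)&(px[...,0]<110)&(px[...,0]-px[...,2]>15),
      block=(abs(z-30)<5)&(px[...,0]-px[...,2]>50)&(px[...,0]>150),
      tab=(hsv[...,1]>130)&(hsv[...,0]>15)&(hsv[...,0]<35)&(abs(z-38)<12),
      blue=(hsv[...,0]>100)&(hsv[...,0]<130)&(hsv[...,1]>120)&(z>98)&(z<125)).items():
        m=m&reg
        m=cv2.morphologyEx(m.astype('u1'),cv2.MORPH_OPEN,np.ones((2,2)))>0
        k,l,s,c=cv2.connectedComponentsWithStats(m.astype('u1'))
        for i in range(1,k):
            if s[i,4]>20:
                p=P[l==i]; r=cv2.minAreaRect(p[:,:2].astype('f4'))
                print(n,name,s[i,4],np.round(c[i]),np.round(p.mean(0)),np.round(r[0],1),np.round(r[1],1),round(r[2],1))
E
```

```text
scene 321 220 [613.  74. 112.] [63 60 61]
scene 321 240 [612.  74.  68.] [86 83 73]
scene 347 215 [608.  20. 111.] [42 54 95]
scene 347 230 [605.  20.  79.] [76 77 70]
scene 345 258 [571.  43.  41.] [162 134  74]
scene 330 243 [612.  53.  55.] [83 58 46]
scene 305 262 [614. 107.  27.] [46 40 36]
scene 326 278 [503. 124.  67.] [72 71 70]
scene 326 293 [499. 126.  39.] [99 99 87]
scene 343 320 [449. 121.  14.] [99 85 68]
scene 326 293 [499. 126.  39.] [99 99 87]
scene 352 330 [417. 123.  18.] [103  88  70]
scene 442 248 [ 485. -119.   64.] [222 226 228]
scene 282 210 [793.  73.  46.] [200 207 213]
scene 260 370 [414. 287.  14.] [198 200 202]
scene 280 412 [333. 291.  13.] [169  64  62]
scene 264 250 [539. 220. 133.] [120 114  95]
side 329 228 [614.  58. 114.] [46 46 45]
side 342 242 [613.   7. 116.] [ 48  77 145]
side 334 216 [684. 161.  58.] [209 115  57]
side 265 248 [507. 117.  65.] [60 60 60]
side 318 272 [577.  31.  42.] [167 143  81]
side 245 267 [471. 138.  17.] [111  94  71]
side 300 325 [ 474. -100.   62.] [214 219 221]
side 373 196 [790. 179.  66.] [219 208 166]
scene lid 940
[... 294 characters left out ...]
. 256.] [576.  38.  41.] [576.7  38. ] [13.4 19.5] 8.4
scene blue 68 [348. 215.] [nan nan nan] [613.4  14.9] [16.9 14.9] 49.9
side lid 79 [310. 184.] [707. 312.  48.] [707.9 313.2] [138.6   3.8] 43.3
side lid 143 [186. 204.] [428. 359.  52.] [428.4 357.6] [ 10.  100.3] 44.2
side lid 160 [275. 219.] [nan nan nan] [585.8 218.5] [104.6  51.3] 2.1
side lid 24 [366. 209.] [732. 116.  86.] [677.5  24.7] [335.   12.9] 58.8
side lid 80 [232. 213.] [nan nan nan] [503.2 280.7] [ 6.9 65.8] 34.9
side lid 1006 [335. 261.] [nan nan nan] [nan nan] [0. 0.] 0.0
side block 462 [247. 267.] [470. 122.  29.] [476.1 123.2] [ 49.8 109.6] 78.6
side blue 94 [342. 244.] [615.   9. 109.] [616.   11.4] [17.8 18.6] 23.5
```

{"op": "step_arm", "data": {"plan": [[1, 0, 0, -1, 0, 0, 0], [1, 0, 0, -1, 0, 0, 0], [1, 0, 0, -1, 0, 0, 0], [1, 0, 0, 0, 0, 0, 1], [1, 0, 0, 0, 0, 0, 1], [1, 0, 0, 0, 0, 0, 1], [1, 0, 0, 0, 0, 0, 1], [1, 0, 0, 0, 0, 0, 1], [1, 0, 0, 0, 0, 0, 1], [1, 0, 0, 0, 0, 0, 1], [1, 0, 0, 0, 0, 0, 1], [1, 0, 0, 0, 0, 0, 0.45]]}}

```text
t: 1.65
ee_pos: [260.9, 567.7, 372.3]
orientation: [2.08, 2.354, -0.001]
ft_force: [0.2, 0.7, -0.4]
width: 88.0
grasp_force: 0.0
```

{"op": "step_arm", "data": {"plan": [[1, -0.95, 0.43, 0, 0, 0, 0], [1, -0.95, 0.43, 0, 0, 0, 0], [1, -0.95, 0.43, 0, 0, 0, 0], [1, -0.95, 0.43, 0, 0, 0, 0], [1, -0.95, 0.43, 0, 0, 0, 0], [1, -0.95, 0.43, 0, 0, 0, 0], [1, -0.95, 0.43, 0, 0, 0, 0], [1, -0.95, 0.43, 0, 0, 0, 0], [1, -0.95, 0.43, 0, 0, 0, 0], [1, -0.95, 0.43, 0, 0, 0, 0], [1, -0.95, 0.43, 0, 0, 0, 0], [1, 0, 0, 1, 0, 0, 0], [1, 0, 0, 1, 0, 0, 0], [1, 0, 0, 0, 0, 0, 0], [1, 0, 0, 0, 0, 0, 0]]}}

```text
t: 3.52
ee_pos: [562.2, 79.5, 274.3]
orientation: [2.076, 2.356, 0.002]
ft_force: [0.3, 0.2, 0.3]
width: 87.9
grasp_force: 0.0
```

```bash
python3 - <<'E'
from h import *
o=get_obs();print({k:np.round(v,3) for k,v in o.items()})
im,P,T=grab('wrist');save(im,'wrist1.png');np.savez('/tmp/wrist.npz',P=P,px=im['pixels'])
E
```

```text
{'t': np.float64(3.525), 'qpos': array([ 0.12 ,  0.282,  1.711,  0.   ,  1.147, -0.007]), 'qvel': array([ 0.004, -0.019, -0.017, -0.   , -0.005, -0.002]), 'joint_torque': array([-1.5700e-01, -4.4907e+01, -2.7062e+01,  5.7000e-02,  5.5000e-02,
       -2.0000e-03]), 'ee_pos': array([562.173,  79.509, 274.307]), 'orientation': array([2.076e+00, 2.356e+00, 2.000e-03]), 'ft_force': array([0.276, 0.191, 0.269]), 'moment': array([-0.013,  0.   , -0.005]), 'grasp_force': np.float64(0.0), 'width': np.float64(87.859)}
```

View pics/wrist1.png

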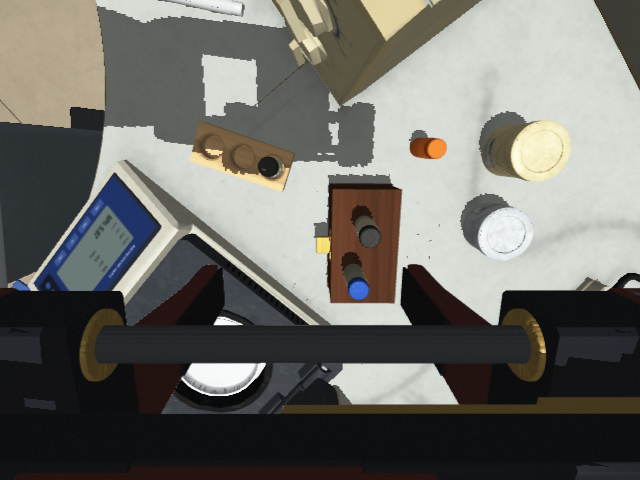

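Wrist view: the vial caps are at (369,236) black and (358,288) blue. The tab is at (323,244), the empty holes at (211,147) and (243,158), and vial c at (269,167). The tins stand clear behind the case.

```bash
cat >> h.py <<'E'
def masks(P,px):
    hsv=cv2.cvtColor(px,cv2.COLOR_RGB2HSV);p=px.astype(int);z=P[...,2]
    return hsv,p,z
def rect(P,m):
    m=cv2.morphologyEx(m.astype('u1'),cv2.MORPH_OPEN,np.ones((3,3)))
    k,l,s,c=cv2.connectedComponentsWithStats(m);i=1+np.argmax(s[1:,4]);q=P[l==i]
    r=cv2.minAreaRect(q[:,:2].astype('f4'));return s[i,4],np.round(c[i]),np.round(np.median(q,0),1),np.round(r[0],1),np.round(r[1],1),round(r[2],1)
def ray(uv,z,im,T):
    d=T[:3,:3]@np.array([(uv[0]-im['cx'])/im['fx'],(uv[1]-im['cy'])/im['fy'],1]);return np.round(T[:3,3]+d*(z-T[2,3])/d[2],1)
E
python3 - <<'E'
from h import *
im,P,T=grab('wrist');px=im['pixels'];hsv,p,z=masks(P,px);v,u=np.mgrid[:480,:640]
ok=np.isfinite(z)
def box(a,b,c,d): return (u>a)&(u<c)&(v>b)&(v<d)&ok
print('lid',rect(P,box(320,170,410,310)&(abs(z-54.5)<4)))
print('block',rect(P,box(180,110,300,200)&(abs(z-30)<4)))
for n,b in dict(a=(340,195,390,255),b=(335,245,380,305),c=(250,145,290,190)).items():
    m=box(*b)&(z>(105 if n!='c' else 60)); print(n,'cap',rect(P,m),np.nanmax(z[m]))
    y,x=np.nonzero(m); (cx,cy),r=cv2.minEnclosingCircle(np.stack([x,y],1).astype('f4')); print((cx,cy),r,ray((cx,cy),113.5 if n!='c' else 68,im,T), r*(T[2,3]-110)/im['fx'])
print('tab',rect(P,box(305,215,335,260)&(abs(z-38.5)<6)&(hsv[...,1]>100)))
# holes: mask of depth < 26 within block
blk=cv2.minAreaRect(P[box(180,110,300,200)&(abs(z-30)<4)][:,:2].astype('f4'))
m=box(190,115,300,195)&(z<24)&(z>5)
H=cv2.convexHull(np.argwhere(box(180,110,300,200)&(abs(z-30)<3))[:,::-1].astype('i4'))
hm=np.zeros((480,640),'u1');cv2.fillConvexPoly(hm,H,1)
m2=(hm>0)&(z<26)
k,l,s,c=cv2.connectedComponentsWithStats(m2.astype('u1'))
for i in range(1,k):
    if s[i,4]>60: 
        y,x=np.nonzero(l==i);cc,r=cv2.minEnclosingCircle(np.stack([x,y],1).astype('f4'))
        print('hole',s[i,4],cc,r,ray(cc,28,im,T),r*(T[2,3]-28)/im['fx'])
E
```

```text
lid (np.int32(6301), array([365., 242.]), array([628.2,  48.9,  54.3]), array([627.3,  43.6]), array([ 76.2, 134.3]), 7.0)
block (np.int32(2665), array([240., 156.]), array([473.3, 127.5,  29.9]), array([476.3, 126. ]), array([ 46.1, 110.2]), 78.5)
a cap (np.int32(383), array([369., 237.]), array([619.6,  70.6, 112.6]), array([619.9,  70.2]), array([20.1, 20.2]), 11.6) 114.9839476204175
(369.0, 236.5) 11.280613899230957 [619.1  71.  113.5] 10.544759851795575
b cap (np.int32(357), array([357., 289.]), array([616.5,  16.6, 112.5]), array([616.7,  15.8]), array([19.7, 20.5]), 6.6) 115.09146362337083
(365.0, 272.5) 28.32411766052246 [621.2  34.7 113.5] 26.476486245537828
c cap (np.int32(323), array([267., 167.]), array([511.3, 121.2,  66.4]), array([511.3, 121.1]), array([19.9, 19.6]), 6.2) 68.81243625827756
(267.3740234375, 166.34251403808594) 10.315852165222168 [511.5 121.5  68. ] 9.64293120220248
tab (np.int32(230), array([322., 244.]), array([580.8,  39.5,  41.3]), array([581.4,  39. ]), array([16.4, 19.7]), 7.6)
hole 439 (211.5, 146.0) 12.298474311828613 [442.  133.7  28. ] 14.380172957274153
hole 434 (241.1666717529297, 156.8333282470703) 12.1679105758667 [476.2 126.   28. ] 14.227509378241882
hole 62 (272.0, 167.15908813476562) 11.55541706085205 [512.2 118.9  28. ] 13.511342278340052
```

{"op": "step_arm", "data": {"plan": [[1, -0.16, 0.56, 0, 0, 0, 0], [1, -0.16, 0.56, 0, 0, 0, 0], [1, 0, 0, 0.8, 0, 0, 0], [1, 0, 0, 0.8, 0, 0, 0], [1, 0, 0, 0.7, 0, 0, 0], [1, 0, 0, 0.5, 0, 0, 0], [0.3, 0, 0, 0, 0, 0, 0], [0, 0, 0, 0, 0, 0, 0]]}}

```text
t: 4.62
ee_pos: [620.2, 70.7, 134.7]
orientation: [2.075, 2.356, 0.003]
ft_force: [-0.5, 0.2, 0.2]
width: 71.5
grasp_force: 0.0
```

```bash
cat >> h.py <<'E'
def go(x,y,z,yaw):
    T=Ttool();a=np.degrees(np.arctan2(T[1,1],T[0,1]));d=T[:3,:3].T@(np.array([x,y,z])-T[:3,3])
    w=(a-yaw+90)%180-90
    c=np.radians(yaw if abs((a-w)-yaw)<1 else yaw+180);Y=np.array([np.cos(c),np.sin(c),0]);Z=np.array([0,0,-1.]);X=np.cross(Y,Z)
    d2=np.stack([X,Y,Z])@(np.array([x,y,z])-T[:3,3])
    tilt=R.from_matrix(T[:3,:3].T@np.stack([X,Y,Z],1)).as_rotvec()
    print('yaw now',round(a,2),'units: shift before turn',np.round(d/50,3),'shift after turn',np.round(d2/50,3),'turn',np.round(tilt/.12,3))
E
python3 - <<'E'
from h import *
print(np.round(get_obs()['ee_pos'],1),get_obs()['width']); go(619.7,70.4,81.5,7)
im,P,T=grab('wrist');px=im['pixels'];save(im,'w2.png')
E
```

```text
[620.2  70.7 134.7] 71.51142952914167
yaw now 7.23 units: shift before turn [-0.004 -0.015  1.064] shift after turn [-0.005 -0.011  1.064] turn [0.025 0.001 0.034]
```

View pics/w2.png

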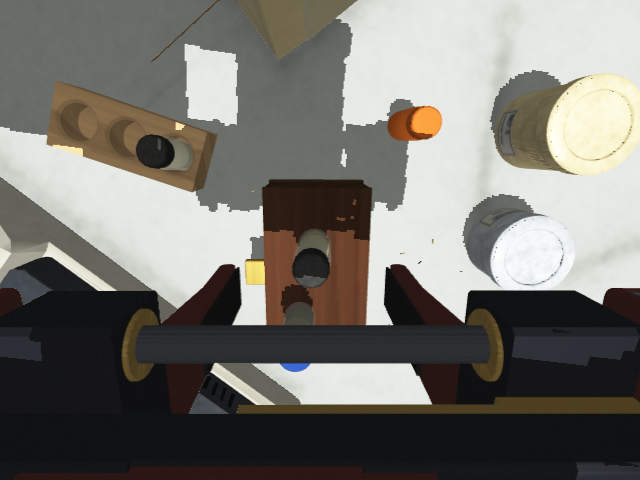

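Cap a at (311,267) lies midway between the open fingers, whose tips are at about (240,270) and (387,270). I'll check this numerically, then descend.

```bash
python3 - <<'E'
from h import *
im,P,T=grab('wrist');px=im['pixels'];hsv,p,z=masks(P,px);v,u=np.mgrid[:480,:640];ok=np.isfinite(z)
def box(a,b,c,d): return (u>a)&(u<c)&(v>b)&(v<d)&ok
print(rect(P,box(280,230,345,295)&(z>108)))
print('block',rect(P,box(30,70,230,200)&(abs(z-30)<4)))
print('lid',rect(P,box(250,170,390,325)&(abs(z-54.5)<4)))
E
```

```text
(np.int32(1076), array([311., 269.]), array([620. ,  70.9, 112.7]), array([620.2,  70.2]), array([20.2, 20.7]), 5.2)
block (np.int32(6199), array([122., 135.]), array([467.4, 130.5,  29.9]), array([476.2, 126. ]), array([ 46.2, 111.5]), 78.4)
lid (np.int32(12013), array([318., 251.]), array([629.3,  67.8,  54.4]), array([625.6,  58.6]), array([ 76.3, 104.3]), 7.0)
```

{"op": "step_arm", "data": {"plan": [[0, 0, 0, 0.4, 0, 0, 0], [0, 0, 0, 0.4, 0, 0, 0], [0, 0, 0, 0.26, 0, 0, 0], [0, 0, 0, 0, 0, 0, 0], [-1, 0, 0, 0, 0, 0, 0], [-1, 0, 0, 0, 0, 0, 0], [-1, 0, 0, 0, 0, 0, 0], [-1, 0, 0, 0, 0, 0, 0], [-1, 0, 0, 0, 0, 0, 0], [-1, 0, 0, 0, 0, 0, 0]]}}

```text
t: 5.98
ee_pos: [619.4, 70.5, 80.3]
orientation: [2.077, 2.356, 0.001]
ft_force: [0.3, -0.7, 5.5]
width: 21.6
grasp_force: 29.8
```

```bash
python3 - <<'E'
from h import *
pts=[]
for n in('scene','side','wrist'):
    P=np.load(f'/tmp/{n}.npz')['P'].reshape(-1,3);m=(P[:,2]>85)&(P[:,2]<280)&(P[:,1]>135)&(P[:,1]<330)&(P[:,0]>330)&(P[:,0]<600);pts.append(P[m])
P=np.vstack(pts);print(len(P))
for x in range(340,600,20):
    q=P[abs(P[:,0]-x)<10];print(x,len(q),np.round(np.sort(q[:,1])[[0,min(5,len(q)-1)]]) if len(q) else '',end='; ')
print()
for h in((476.3,126),(441,133.2)):
  for yaw in range(60,131,6):
    c,s=np.cos(np.radians(yaw)),np.sin(np.radians(yaw));d=P[:,:2]-h
    a=abs(d[:,0]*c+d[:,1]*s)-89;b=abs(-d[:,0]*s+d[:,1]*c)-37.5
    D=np.hypot(np.maximum(a,0),np.maximum(b,0));print(h,yaw,np.round(np.sort(D)[[0,5,20]]))
E
```

```text
25990
340 0 ; 360 0 ; 380 0 ; 400 0 ; 420 0 ; 440 3 [330. 330.]; 460 2904 [262. 265.]; 480 2078 [265. 268.]; 500 2150 [262. 265.]; 520 2921 [212. 215.]; 540 4483 [206. 209.]; 560 4791 [194. 201.]; 580 5091 [190. 192.]; 
(476.3, 126) 60 [10. 12. 13.]
(476.3, 126) 66 [ 8. 11. 12.]
(476.3, 126) 72 [6. 9. 9.]
(476.3, 126) 78 [3. 6. 7.]
(476.3, 126) 84 [5. 7. 8.]
(476.3, 126) 90 [11. 12. 13.]
(476.3, 126) 96 [18. 20. 21.]
(476.3, 126) 102 [27. 29. 30.]
(476.3, 126) 108 [36. 37. 39.]
(476.3, 126) 114 [41. 43. 44.]
(476.3, 126) 120 [40. 43. 45.]
(476.3, 126) 126 [43. 46. 48.]
(441, 133.2) 60 [21. 24. 25.]
(441, 133.2) 66 [21. 23. 24.]
(441, 133.2) 72 [23. 24. 26.]
(441, 133.2) 78 [28. 29. 30.]
(441, 133.2) 84 [35. 36. 38.]
(441, 133.2) 90 [40. 42. 44.]
(441, 133.2) 96 [37. 39. 41.]
(441, 133.2) 102 [34. 37. 39.]
(441, 133.2) 108 [36. 38. 40.]
(441, 133.2) 114 [40. 43. 45.]
(441, 133.2) 120 [48. 50. 51.]
(441, 133.2) 126 [56. 58. 59.]
```

{"op": "step_arm", "data": {"plan": [[-1, 0, 0, -0.3, 0, 0, 0], [-1, 0, 0, -0.6, 0, 0, 0], [-1, 0, 0, -0.6, 0, 0, 0], [-1, 0, 0, -0.5, 0, 0, 0], [-1, 0, 0, 0, 0, 0, 0]]}}

```text
t: 6.6
ee_pos: [620.0, 70.5, 182.0]
orientation: [2.075, 2.355, 0.005]
ft_force: [0.4, 0.7, -0.3]
width: 22.1
grasp_force: 29.8
```

{"op": "step_arm", "data": {"plan": [[-1, 0, 0, -0.6, 0, 0, 0], [-1, 0, 0, 0, 0, 0, -0.98], [-1, 0, 0, 0, 0, 0, -0.98], [-1, 0, 0, 0, 0, 0, -0.98], [-1, 0, 0, 0, 0, 0, -0.98], [-1, 0, 0, 0, 0, 0, -0.98], [-1, 0, 0, 0, 0, 0, -0.98], [-1, 0, 0, 0, 0, 0, -0.98], [-1, 0, 0, 0, 0, 0, -0.98], [-1, 0, 0, 0, 0, 0, -0.98], [-1, 0, 0, 0, 0, 0, -0.98], [-1, 0, 0, 0, 0, 0, -0.98], [-1, 0, 0, 0, 0, 0, -0.98], [-1, 0, 0, 0, 0, 0, -0.98], [-1, 0, 0, 0, 0, 0, -0.98], [-1, 0, 0, 0, 0, 0, 0]]}}

```text
t: 8.6
ee_pos: [618.0, 70.4, 208.4]
orientation: [0.314, -3.124, -0.0]
ft_force: [0.1, 0.2, -0.0]
width: 21.8
grasp_force: 29.8
```

```bash
python3 - <<'E'
from h import *
print(get_obs()['qpos'],get_obs()['width']);go(476.3,126,130,102)
E
```

```text
[ 9.42442169e-02  4.35642222e-01  1.64652464e+00  2.46723836e-05
  1.06165212e+00 -1.67712798e+00] 21.819434306990075
yaw now 101.49 units: shift before turn [2.552 1.654 1.574] shift after turn [2.541 1.677 1.568] turn [ 0.002 -0.018 -0.074]
```

{"op": "step_arm", "data": {"plan": [[-1, 0.6, 0.4, 0, 0, 0, -0.07], [-1, 0.7, 0.45, 0, 0, 0, 0], [-1, 0.7, 0.45, 0, 0, 0, 0], [-1, 0.54, 0.38, 0.4, 0, 0, 0], [-1, 0, 0, 0.6, 0, 0, 0], [-1, 0, 0, 0.57, 0, 0, 0], [-1, 0, 0, 0, 0, 0, 0], [-1, 0, 0, 0, 0, 0, 0]]}}

```text
t: 9.6
ee_pos: [477.5, 126.4, 131.6]
orientation: [-0.327, 3.124, 0.0]
ft_force: [0.7, 0.6, 0.0]
width: 22.0
grasp_force: 29.8
```

```bash
python3 - <<'E'
from h import *
go(476.3,126,37,102)
im,P,T=grab('wrist');px=im['pixels'];hsv,p,z=masks(P,px);v,u=np.mgrid[:480,:640];ok=np.isfinite(z)
save(im,'w3.png')
def S(c,n): print(n,c)
m=ok&(abs(z-30)<3)&(np.hypot(P[...,0]-476,P[...,1]-126)<75);print('block',rect(P,m))
m=ok&(z>60)&(z<75)&(np.hypot(P[...,0]-511,P[...,1]-120)<25);print('c',rect(P,m))
m=ok&(z>152)&(z<172)&(np.hypot(P[...,0]-476,P[...,1]-126)<20);print('held',rect(P,m),m.sum())
E
```

```text
yaw now 101.96 units: shift before turn [ 0.026 -0.003  1.893] shift after turn [ 0.026 -0.003  1.893] turn [ 0.     0.002 -0.006]
block (np.int32(3977), array([319., 213.]), array([458.2, 121.9,  29.7]), array([476. , 126.2]), array([ 46.3, 109.7]), 78.5)Traceback (most recent call last):
  File "<stdin>", line 7, in <module>
  File "h.py", line 20, in rect
    k,l,s,c=cv2.connectedComponentsWithStats(m);i=1+np.argmax(s[1:,4]);q=P[l==i]
                                                    ~~~~~~~~~^^^^^^^^^
    return _wrapfunc(a, 'argmax', axis=axis, out=out, **kwds)
    return bound(*args, **kwds)
ValueError: attempt to get argmax of an empty sequence
```

View pics/w3.png

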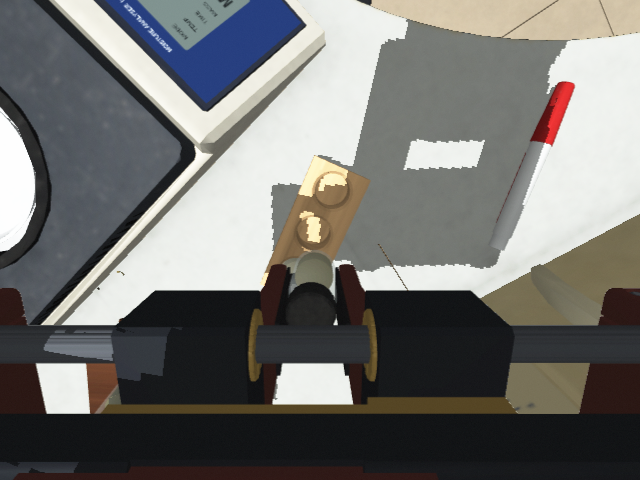

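The held vial's cap is at (311,303), squarely between the pads. The empty holes are at (313,230) and (332,188), and the middle hole is hidden under the vial. The block position agrees with the earlier measurement to 0.3 mm, so I'll lower the vial.

{"op": "step_arm", "data": {"plan": [[-1, 0.035, 0, 0.5, 0, 0, 0], [-1, 0, 0, 0.5, 0, 0, 0], [-1, 0, 0, 0.2, 0, 0, 0], [-1, 0, 0, 0.2, 0, 0, 0], [-1, 0, 0, 0.2, 0, 0, 0], [-1, 0, 0, 0.2, 0, 0, 0], [-1, 0, 0, 0, 0, 0, 0], [-1, 0, 0, 0, 0, 0, 0]]}}

```text
t: 10.65
ee_pos: [475.6, 126.0, 41.3]
orientation: [-0.329, 3.124, 0.0]
ft_force: [0.2, 0.4, -0.2]
width: 22.4
grasp_force: 29.8
```

{"op": "step_arm", "data": {"plan": [[-1, 0, 0, 0.08, 0, 0, 0], [-1, 0, 0, 0.05, 0, 0, 0], [-1, 0, 0, 0, 0, 0, 0], [-0.25, 0, 0, 0, 0, 0, 0], [-0.25, 0, 0, 0, 0, 0, 0], [-0.25, 0, 0, 0, 0, 0, 0]]}}

```text
t: 11.4
ee_pos: [475.6, 126.0, 34.8]
orientation: [-0.329, 3.124, 0.0]
ft_force: [0.0, 0.3, -0.1]
width: 32.9
grasp_force: 0.0
```

{"op": "step_arm", "data": {"plan": [[-0.25, 0, 0, -0.4, 0, 0, 0], [-0.25, 0, 0, -0.8, 0, 0, 0], [0, 0, 0, -0.8, 0, 0, 0], [0, 0, 0, -0.8, 0, 0, 0], [0, 0, 0, -0.7, 0, 0, 0], [0, -0.7, -0.5, 0, 0, 0, 0.5], [0, -0.7, -0.5, 0, 0, 0, 0.5], [0, 0, 0, 0, 0, 0, 1], [0, 0, 0, 0, 0, 0, 1], [0, 0, 0, 0, 0, 0, 1], [0, 0, 0, 0, 0, 0, 1], [0, 0, 0, 0, 0, 0, 1], [0, 0, 0, 0, 0, 0, 1], [0, 0, 0, 0, 0, 0, 1], [0, 0, 0, 0, 0, 0, 1], [0, 0, 0, 0, 0, 0, 1], [0, 0, 0, 0, 0, 0, 1], [0, 0, 0, 0, 0, 0, 1], [0, 0, 0, 0, 0, 0, 1]]}}

```text
t: 13.78
ee_pos: [553.1, 89.3, 209.6]
orientation: [-1.968, -2.449, 0.0]
ft_force: [0.0, 0.4, 0.4]
width: 44.3
grasp_force: 0.0
```

```bash
python3 - <<'E'
from h import *
im,P,T=grab('wrist');px=im['pixels'];hsv,p,z=masks(P,px);ok=np.isfinite(z)
save(im,'w4.png')
for n,c,lo,hi in(('h1',(476.3,126),60,80),('c',(511.6,118.8),60,80),('b',(616.7,16),108,120)):
    m=ok&(z>lo)&(z<hi)&(np.hypot(P[...,0]-c[0],P[...,1]-c[1])<20)
    print(n,m.sum(),rect(P,m) if m.sum()>50 else '')
go(616.7,16,130,7)
E
```

```text
h1 483 (np.int32(467), array([234., 166.]), array([477.2, 124.6,  66.2]), array([476.8, 124.3]), array([20.4, 19.5]), 12.0)
c 464 (np.int32(464), array([272., 179.]), array([511. , 121.4,  66.3]), array([511. , 121.5]), array([20. , 19.7]), 13.1)
b 0 
yaw now 12.16 units: shift before turn [-1.702  0.935  1.592] shift after turn [-1.611  1.084  1.592] turn [-0.002 -0.     0.75 ]
```

View pics/w4.png

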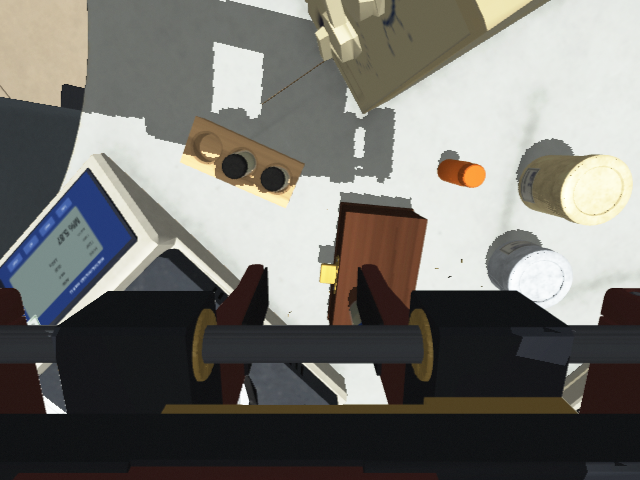

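Vial a now stands in the middle hole at (234,166), with its cap level with vial c's at (272,179). Vial b is next.

{"op": "step_arm", "data": {"plan": [[0, 0, 0, 0, 0, 0, 0.75], [0, -0.6, 0.4, 0, 0, 0, 0], [0, -0.6, 0.4, 0, 0, 0, 0], [0, -0.41, 0.284, 0.2, 0, 0, 0], [0, 0, 0, 0.7, 0, 0, 0], [0, 0, 0, 0.6, 0, 0, 0], [0, 0, 0, 0, 0, 0, 0], [0, 0, 0, 0, 0, 0, 0]]}}

```text
t: 14.82
ee_pos: [617.9, 16.7, 135.2]
orientation: [2.071, 2.362, 0.001]
ft_force: [-0.8, -0.7, 0.1]
width: 43.6
grasp_force: 0.0
```

```bash
python3 - <<'E'
from h import *
im,P,T=grab('wrist');px=im['pixels'];hsv,p,z=masks(P,px);ok=np.isfinite(z)
c=(616.7,16)
m=ok&(z>107)&(z<120)&(np.hypot(P[...,0]-c[0],P[...,1]-c[1])<20)
print(m.sum(),rect(P,m)); m=ok&(abs(z-54.5)<4)&(abs(P[...,0]-627)<60)&(abs(P[...,1]-43)<85);print('lid',rect(P,m))
go(616.7,16,80.5,7)
E
```

```text
1084 (np.int32(1074), array([310., 270.]), array([617.3,  16.4, 112.6]), array([617.3,  15.6]), array([20.5, 20.6]), 28.2)
lid (np.int32(18206), array([330., 190.]), array([627.8,  57.9,  54.4]), array([627.5,  43.5]), array([ 76.2, 134.8]), 6.9)
yaw now 7.52 units: shift before turn [-0.01  -0.036  1.106] shift after turn [-0.01  -0.034  1.106] turn [0.014 0.001 0.075]
```

{"op": "step_arm", "data": {"plan": [[0, -0.01, -0.024, 0.4, 0, 0, 0.07], [0, 0, 0, 0.4, 0, 0, 0], [0, 0, 0, 0.29, 0, 0, 0], [0, 0, 0, 0, 0, 0, 0], [-1, 0, 0, 0, 0, 0, 0], [-1, 0, 0, 0, 0, 0, 0], [-1, 0, 0, 0, 0, 0, 0], [-1, 0, 0, 0, 0, 0, 0], [-1, 0, 0, 0, 0, 0, 0]]}}

```text
t: 16.0
ee_pos: [616.8, 16.0, 80.7]
orientation: [2.081, 2.353, 0.001]
ft_force: [-0.8, -0.6, 4.3]
width: 21.9
grasp_force: 30.0
```

{"op": "step_arm", "data": {"plan": [[-1, 0, 0, -0.3, 0, 0, 0], [-1, 0, 0, -0.8, 0, 0, 0], [-1, 0, 0, -0.8, 0, 0, 0], [-1, 0, 0, -0.7, 0, 0, 0], [-1, 0, 0, 0, 0, 0, -0.98], [-1, 0, 0, 0, 0, 0, -0.98], [-1, 0, 0, 0, 0, 0, -0.98], [-1, 0, 0, 0, 0, 0, -0.98], [-1, 0, 0, 0, 0, 0, -0.98], [-1, 0, 0, 0, 0, 0, -0.98], [-1, 0, 0, 0, 0, 0, -0.98], [-1, 0, 0, 0, 0, 0, -0.98], [-1, 0, 0, 0, 0, 0, -0.98], [-1, 0, 0, 0, 0, 0, -0.98], [-1, 0, 0, 0, 0, 0, -0.98], [-1, 0, 0, 0, 0, 0, -0.98], [-1, 0, 0, 0, 0, 0, -0.98], [-1, 0, 0, 0, 0, 0, -0.98], [-1, 0, 0, 0, 0, 0, 0]]}}

```text
t: 18.38
ee_pos: [616.3, 16.0, 210.8]
orientation: [-0.309, 3.126, -0.0]
ft_force: [-0.3, 0.7, -0.2]
width: 22.1
grasp_force: 29.9
```

```bash
python3 - <<'E'
from h import *
print(get_obs()['qpos'],get_obs()['width']);go(441.0,133.3,130,102)
E
```

```text
[ 6.63030104e-03  4.23939190e-01  1.65905130e+00 -1.23592810e-06
  1.05822558e+00 -1.76112473e+00] 22.107795479825523
yaw now 101.28 units: shift before turn [2.981 2.987 1.615] shift after turn [2.943 3.024 1.616] turn [-0.001  0.003 -0.104]
```

{"op": "step_arm", "data": {"plan": [[-1, 0.5, 0.5, 0, 0, 0, -0.1], [-1, 0.7, 0.7, 0, 0, 0, 0], [-1, 0.7, 0.72, 0, 0, 0, 0], [-1, 0.7, 0.7, 0.2, 0, 0, 0], [-1, 0.35, 0.4, 0.5, 0, 0, 0], [-1, 0, 0, 0.5, 0, 0, 0], [-1, 0, 0, 0.4, 0, 0, 0], [-1, 0, 0, 0, 0, 0, 0], [-1, 0, 0, 0, 0, 0, 0]]}}

```text
t: 19.5
ee_pos: [441.4, 133.3, 130.9]
orientation: [-0.327, 3.124, 0.0]
ft_force: [-0.3, -0.0, -0.3]
width: 21.8
grasp_force: 29.9
```

```bash
python3 - <<'E'
from h import *
go(441.0,133.3,34.8,102)
E
```

```text
yaw now 101.96 units: shift before turn [1.000e-02 1.000e-03 1.922e+00] shift after turn [8.000e-03 1.000e-03 1.922e+00] turn [ 0.     0.007 -0.006]
```

{"op": "step_arm", "data": {"plan": [[-1, 0.01, 0, 0.5, 0, 0, 0], [-1, 0, 0, 0.5, 0, 0, 0], [-1, 0, 0, 0.2, 0, 0, 0], [-1, 0, 0, 0.2, 0, 0, 0], [-1, 0, 0, 0.2, 0, 0, 0], [-1, 0, 0, 0.2, 0, 0, 0], [-1, 0, 0, 0.1, 0, 0, 0], [-1, 0, 0, 0.02, 0, 0, 0], [-1, 0, 0, 0, 0, 0, 0]]}}

```text
t: 20.62
ee_pos: [440.3, 133.1, 34.1]
orientation: [0.329, -3.124, 0.0]
ft_force: [-2.4, -0.1, -2.6]
width: 22.0
grasp_force: 30.0
```

{"op": "step_arm", "data": {"plan": [[-0.25, 0, 0, 0, 0, 0, 0], [-0.25, 0, 0, 0, 0, 0, 0], [-0.25, 0, 0, 0, 0, 0, 0], [-0.25, 0, 0, -0.3, 0, 0, 0], [-0.25, 0, 0, -0.8, 0, 0, 0], [-0.2, 0, 0, -0.8, 0, 0, 0], [-0.2, 0, 0, -0.6, 0, 0, 0.35], [-0.2, 0, 0, 0, 0, 0, 0.38], [-0.2, 0, 0, 0, 0, 0, 0]]}}

```text
t: 21.75
ee_pos: [440.6, 133.2, 160.4]
orientation: [-0.193, 3.134, 0.001]
ft_force: [0.1, -0.0, -0.5]
width: 35.0
grasp_force: 0.0
```

```bash
python3 - <<'E'
from h import *
print(get_obs()['width']);go(575.8,37.2,150,97)
E
```

```text
34.968191548356955
yaw now 97.03 units: shift before turn [-2.448 -2.237  0.212] shift after turn [-2.449 -2.236  0.208] turn [0.002 0.015 0.005]
```

{"op": "step_arm", "data": {"plan": [[-0.2, -0.4, -0.4, 0, 0, 0, 0], [-0.2, -0.7, -0.65, 0, 0, 0, 0], [-0.2, -0.75, -0.65, 0, 0, 0, 0], [-0.2, -0.6, -0.54, 0.2, 0, 0, 0], [-0.2, 0, 0, 0, 0, 0, 0], [-0.2, 0, 0, 0, 0, 0, 0]]}}

```text
t: 22.5
ee_pos: [574.5, 37.1, 148.7]
orientation: [0.192, -3.134, -0.0]
ft_force: [0.4, 0.0, 0.8]
width: 35.2
grasp_force: 0.0
```

```bash
python3 - <<'E'
from h import *
im,P,T=grab('wrist');px=im['pixels'];hsv,p,z=masks(P,px);ok=np.isfinite(z);save(im,'w5.png')
m=ok&(abs(z-54.5)<4)&(abs(P[...,0]-627)<60)&(abs(P[...,1]-43)<85);print('lid',rect(P,m))
near=np.hypot(P[...,0]-581,P[...,1]-38)<25
m=ok&near&(abs(z-40)<5)&(hsv[...,1]>100);print('tab',m.sum(),rect(P,m) if m.sum()>20 else '')
go(575.8,37.2,31.5,97)
im,P,T=grab('scene');px=im['pixels'];save(im,'s5.png');z=P[...,2]
for n,c in(('h0',(441,133.2)),('h1',(476.3,126)),('c',(511.6,118.8))):
    m=np.isfinite(z)&(z>60)&(z<80)&(np.hypot(P[...,0]-c[0],P[...,1]-c[1])<20); print(n,m.sum(),np.round(np.median(P[m],0)),z[m].max() if m.any() else '')
E
```

```text
lid (np.int32(7149), array([313., 285.]), array([609.3,  42.2,  54.2]), array([617.4,  42.6]), array([ 57.2, 134.4]), 6.9)
tab 699 (np.int32(606), array([313., 243.]), array([581.9,  37.9,  41.4]), array([581.,  39.]), array([17.5, 29.8]), 7.3)
yaw now 97.05 units: shift before turn [-0.03  -0.008  2.349] shift after turn [-0.027 -0.007  2.349] turn [ 0.002 -0.013  0.008]
h0 119 [437. 133.  66.] 69.48054208808031
h1 108 [471. 126.  66.] 68.27394492332962
c 104 [506. 122.  66.] 68.16872826337215
```

View pics/w5.png

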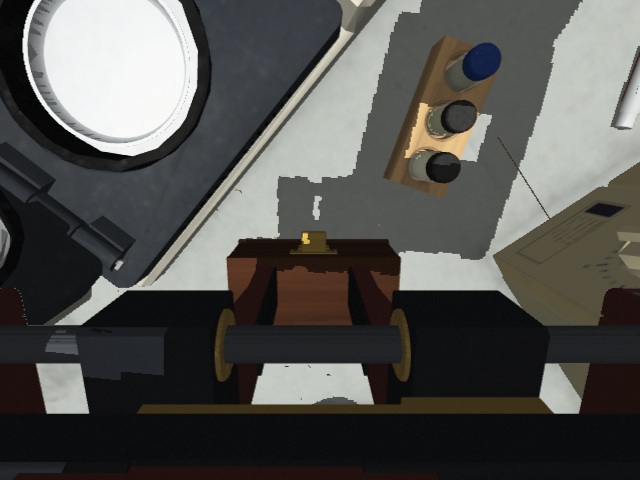

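All three vials stand in the block at (480,60), (457,116) and (440,165). The tab at (314,241) is centred between the fingers. I'll descend and pinch it with the fingertips.

{"op": "step_arm", "data": {"plan": [[-0.2, -0.027, 0, 0.6, 0, 0, 0], [-0.2, 0, 0, 0.7, 0, 0, 0], [-0.2, 0, 0, 0.6, 0, 0, 0], [-0.2, 0, 0, 0.3, 0, 0, 0], [-0.2, 0, 0, 0.15, 0, 0, 0], [-0.2, 0, 0, 0, 0, 0, 0], [-1, 0, 0, 0, 0, 0, 0], [-1, 0, 0, 0, 0, 0, 0], [-1, 0, 0, 0, 0, 0, 0], [-1, 0, 0, 0, 0, 0, 0]]}}

```text
t: 23.85
ee_pos: [577.5, 38.1, 32.6]
orientation: [-0.191, 3.134, 0.002]
ft_force: [-0.4, 6.4, 1.7]
width: 19.4
grasp_force: 30.0
```

```bash
python3 - <<'E'
from h import *
o=get_obs();print(np.round(o['ee_pos'],1),o['ft_force'],o['width'])
T=Ttool();p0=T[:3,3];a=np.radians(7.0);X=np.array([np.cos(a),np.sin(a),0]);Zc=np.array([0,0,1.])
r=np.array([-85.,6.]) # tab rel hinge
prev=r;s=0
for th in np.arange(0.15,1.81,0.15):
    c,s_=np.cos(th),np.sin(th);q=np.array([c*r[0]+s_*r[1],-s_*r[0]+c*r[1]])
    d=q-prev;prev=q;w=d[0]*X+d[1]*Zc;print(round(th,2),np.round(q-r,1),np.round(T[:3,:3].T@w/50,3))
E
```

```text
[577.5  38.1  32.6] [-0.37430342  6.35346279  1.6540679 ] 19.435178989686534
0.15 [ 1.9 12.6] [-0.037  0.    -0.253]
0.3 [ 5.6 24.9] [-0.075  0.    -0.244]
0.45 [11.1 36.4] [-0.11  0.   -0.23]
0.6 [18.2 46.9] [-0.144  0.    -0.211]
0.75 [26.9 56.3] [-0.174  0.    -0.187]
0.9 [36.9 64.3] [-0.2    0.    -0.159]
1.05 [47.9 70.7] [-0.221  0.    -0.128]
1.2 [59.8 75.4] [-0.238  0.    -0.093]
1.35 [72.2 78.3] [-0.249  0.    -0.057]
1.5 [85.  79.2] [-0.255  0.    -0.019]
1.65 [97.7 78.3] [-0.255  0.     0.019]
1.8 [110.2  75.4] [-0.249  0.     0.057]
```

{"op": "step_arm", "data": {"plan": [[-0.35, 0, 0, 0, 0, 0, 0], [-0.35, 0.04, 0.015, 0, 0, 0, 0], [-0.35, 0, 0, 0, 0, 0, 0], [-1, 0, 0, 0, 0, 0, 0], [-1, 0, 0, 0, 0, 0, 0], [-1, 0, 0, 0, 0, 0, 0], [-1, -0.04, 0, -0.25, 0, 0, 0], [-1, -0.04, 0, -0.13, 0, 0, 0], [-1, -0.035, 0, -0.12, 0, 0, 0], [-1, 0, 0, 0, 0, 0, 0]]}}

```text
t: 25.1
ee_pos: [580.8, 38.6, 57.3]
orientation: [-0.192, 3.135, 0.0]
ft_force: [-0.3, 5.5, -2.1]
width: 19.3
grasp_force: 30.0
```

```bash
python3 - <<'E'
from h import *
im,P,T=grab('scene');save(im,'s6.png');cv2.imwrite('pics/s6c.png',cv2.resize(im['pixels'][180:340,260:460,::-1],(800,600)))
E
```

```text
(no output)
```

View pics/s6c.png

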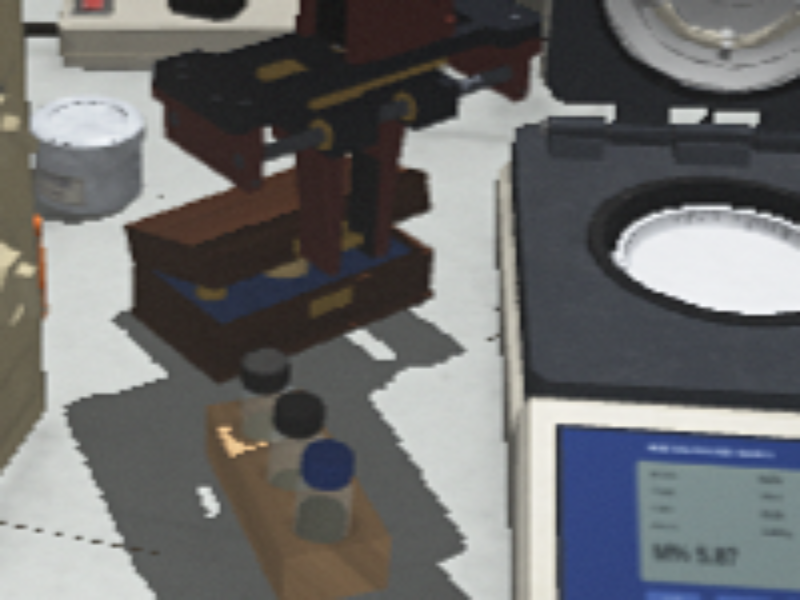

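The lid is rising with the fingers at about 0.3 rad, and the blue felt and brass weights show at (290,268) in the crop. All three vials are upright. I'll continue the swing.

{"op": "step_arm", "data": {"plan": [[-1, -0.11, 0, -0.23, 0, 0, 0], [-1, -0.144, 0, -0.21, 0, 0, 0], [-1, -0.174, 0, -0.187, 0, 0, 0], [-1, -0.2, 0, -0.16, 0, 0, 0], [-1, -0.22, 0, -0.128, 0, 0, 0], [-1, -0.238, 0, -0.093, 0, 0, 0], [-1, 0, 0, 0, 0, 0, 0]]}}

```text
t: 26.02
ee_pos: [635.3, 45.3, 108.1]
orientation: [-0.192, 3.135, 0.0]
ft_force: [-3.4, 3.8, 1.7]
width: 19.5
grasp_force: 30.0
```

{"op": "step_arm", "data": {"plan": [[-1, -0.249, 0, -0.057, 0, 0, 0], [-1, -0.255, 0, -0.02, 0, 0, 0], [-1, -0.255, 0, 0.02, 0, 0, 0], [-1, -0.249, 0, 0.057, 0, 0, 0], [-1, 0, 0, 0, 0, 0, 0], [-1, 0, 0, 0, 0, 0, 0]]}}

```text
t: 26.78
ee_pos: [686.6, 51.6, 109.3]
orientation: [-0.192, 3.132, 0.001]
ft_force: [-0.4, 4.8, 5.1]
width: 19.4
grasp_force: 30.0
```

{"op": "step_arm", "data": {"plan": [[-0.4, 0, 0, 0, 0, 0, 0], [-0.27, 0, 0, 0, 0, 0, 0], [-0.27, 0, 0, -0.3, 0, 0, 0], [-0.27, 0, 0, -0.7, 0, 0, 0], [-0.27, 0, 0, -0.8, 0, 0, 0], [-0.27, 0.5, 0, 0, 0, 0, 0], [-0.27, 0, 0, 0, 0, 0, 0]]}}

```text
t: 27.65
ee_pos: [659.0, 47.7, 198.5]
orientation: [-0.192, 3.135, -0.0]
ft_force: [0.2, -0.4, 0.2]
width: 31.9
grasp_force: 0.0
```

```bash
python3 - <<'E'
from h import *
im,P,T=grab('wrist');px=im['pixels'];hsv,p,z=masks(P,px);ok=np.isfinite(z);save(im,'w7.png')
a=np.radians(7.);X=np.array([np.cos(a),np.sin(a)]);Y=np.array([-X[1],X[0]]);d=P[...,:2]-np.array([627.4,43.5]);cx=d@X;cy=d@Y
for n,y0,lo in(('large',0,34),('mid',-45,33),('small',45,31)):
    m=ok&(np.hypot(cx,cy-y0)<18)&(z>lo)&(z<50);print(n,m.sum(),rect(P,m) if m.sum()>30 else '')
m=ok&(np.hypot(cx,cy)<12)&(z>40)&(z<50);print('knob',rect(P,m) if m.sum()>30 else m.sum())
m=ok&(z>60)&(z<140)&(abs(cy)<70)&(abs(cx)<110);print('lid pts',m.sum(),np.round(np.percentile(cx[m],[1,50,99])),np.round(np.percentile(z[m],[1,50,99])))
go(627.4,43.5,120,97)
E
```

```text
large 421 (np.int32(293), array([314., 186.]), array([626.9,  44.2,  42. ]), array([627.2,  44.3]), array([15.9, 19.1]), 19.3)
mid 169 (np.int32(112), array([264., 186.]), array([632.8,  -0.7,  37.3]), array([632.5,  -1.6]), array([ 9.3, 11.3]), 12.2)
small 95 (np.int32(62), array([362., 186.]), array([621.8,  88.6,  34. ]), array([622. ,  88.6]), array([8. , 6.7]), 12.5)
knob (np.int32(191), array([313., 187.]), array([626.9,  43.9,  42.6]), array([626.9,  43.8]), array([13.5, 12.7]), 7.1)
lid pts 5215 [-109.   66.   82.] [ 60.  97. 119.]
yaw now 97.0 units: shift before turn [ 0.654 -0.007  1.559] shift after turn [ 0.653 -0.007  1.56 ] turn [-0.002  0.006  0.   ]
```

View pics/w7.png

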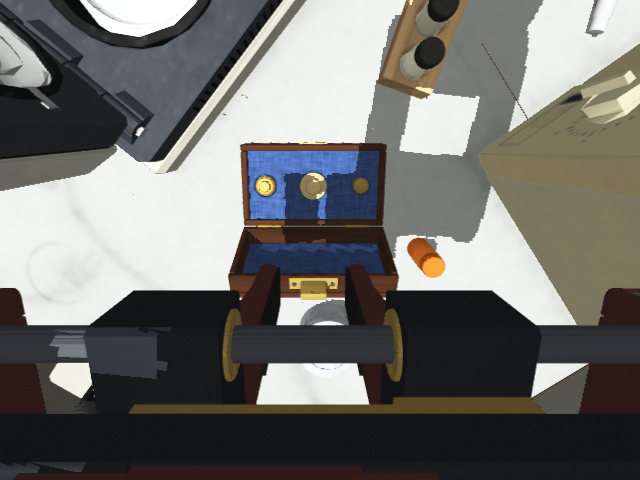

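The lid stands fully open. The large weight is at (313,186), with the two smaller ones in place at (264,186) and (362,186). I'll move down over the large weight.

{"op": "step_arm", "data": {"plan": [[-0.27, 0.35, 0, 0, 0, 0, 0], [-0.27, 0.31, 0, 0, 0, 0, 0], [-0.27, 0, 0, 0.7, 0, 0, 0], [-0.27, 0, 0, 0.8, 0, 0, 0], [-0.27, 0, 0, 0.8, 0, 0, 0], [-0.27, 0, 0, 0.6, 0, 0, 0], [-0.27, 0, 0, 0, 0, 0, 0], [-0.27, 0, 0, 0, 0, 0, 0]]}}

```text
t: 28.7
ee_pos: [627.8, 44.0, 53.0]
orientation: [-0.192, 3.135, -0.0]
ft_force: [0.7, -0.5, 0.4]
width: 32.1
grasp_force: 0.0
```

```bash
python3 - <<'E'
from h import *
print(get_obs()['ft_force'],get_obs()['width']);go(627,43.8,29.8,97)
E
```

```text
[ 0.70005662 -0.47045509  0.44263827] 32.09838504999403
yaw now 97.01 units: shift before turn [ 0.016 -0.003  0.464] shift after turn [ 0.016 -0.003  0.464] turn [-0.001  0.01   0.002]
```

{"op": "step_arm", "data": {"plan": [[-0.27, 0.014, -0.003, 0.25, 0, 0, 0], [-0.27, 0, 0, 0.15, 0, 0, 0], [-0.27, 0, 0, 0.06, 0, 0, 0], [-0.27, 0, 0, 0, 0, 0, 0], [-1, 0, 0, 0, 0, 0, 0], [-1, 0, 0, 0, 0, 0, 0], [-1, 0, 0, 0, 0, 0, 0], [-1, 0, 0, 0, 0, 0, 0]]}}

```text
t: 29.7
ee_pos: [626.5, 43.8, 29.3]
orientation: [-0.192, 3.135, -0.0]
ft_force: [0.7, 0.4, 2.0]
width: 22.5
grasp_force: 30.0
```

{"op": "step_arm", "data": {"plan": [[-1, 0, 0, -0.1, 0, 0, 0], [-1, 0, 0, -0.15, 0, 0, 0], [-1, 0, 0, -0.3, 0, 0, 0], [-1, 0, 0, -0.5, 0, 0, 0], [-1, 0, 0, -0.5, 0, 0, 0], [-1, 0, 0, -0.6, 0, 0, 0], [-1, 0, 0, -0.6, 0, 0, 0], [-1, 0, 0, 0, 0, 0, 0]]}}

```text
t: 30.7
ee_pos: [628.2, 43.9, 170.1]
orientation: [-0.192, 3.13, -0.0]
ft_force: [0.9, 0.1, 0.2]
width: 22.5
grasp_force: 30.0
```

```bash
python3 - <<'E'
from h import *
o=get_obs();print(o['width'],o['ft_force'],o['ee_pos'])
im,P,T=grab('wrist');px=im['pixels'];hsv,p,z=masks(P,px);ok=np.isfinite(z);save(im,'w8.png')
dd=np.hypot(P[...,0]-o['ee_pos'][0],P[...,1]-o['ee_pos'][1])
m=ok&(dd<14)&(abs(z-o['ee_pos'][2])<25)&(hsv[...,0]>15)&(hsv[...,0]<35);print('held',m.sum());
if m.sum()>20:print(rect(P,m),np.nanmin(z[m]),np.nanmax(z[m]))
cv2.imwrite('pics/w8c.png',cv2.resize(im['pixels'][190:350,210:420,::-1],(788,600)))
im,P,T=grab('scene');z=P[...,2];px=im['pixels']
# dish rim
c=np.array([485,-115]);m=np.isfinite(z)&(abs(z-72)<4)&(np.hypot(P[...,0]-c[0],P[...,1]-c[1])<75)&(px.min(-1)>130);q=P[m];r=cv2.minEnclosingCircle(q[:,:2].astype('f4'));print('rim scene',m.sum(),r)
im,P,T=grab('side');z=P[...,2];px=im['pixels']
m=np.isfinite(z)&(abs(z-72)<4)&(np.hypot(P[...,0]-c[0],P[...,1]-c[1])<75)&(px.min(-1)>130);q=P[m];r=cv2.minEnclosingCircle(q[:,:2].astype('f4'));print('rim side',m.sum(),r)
E
```

```text
22.52162912195289 [0.92831577 0.0796259  0.22513681] [628.15678706  43.85514558 170.07578488]
held 2233
(np.int32(2223), array([312., 285.]), array([625. ,  42.8, 175.4]), array([628.7,  43.5]), array([25. , 22.9]), 7.7) 161.3118341777856 194.58563112801178
rim scene 206 ((475.52984619140625, -110.478759765625), 54.02354049682617)
rim side 391 ((473.4938659667969, -102.29347229003906), 54.637367248535156)
```

View pics/w8c.png

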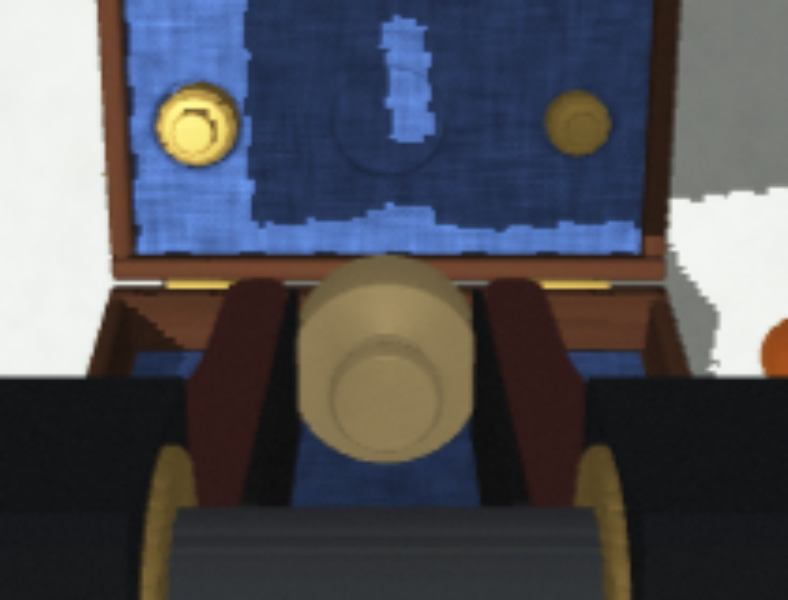

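The weight is lifted clear and held at (385,370) in the crop. Its empty socket is at (388,120) and the two smaller weights are undisturbed. I'll turn parallel to the analyser's hinge line and carry it over.

{"op": "step_arm", "data": {"plan": [[-1, 0, 0, 0, 0, 0, 0.5], [-1, 0, 0, 0, 0, 0, 0.8], [-1, 0, 0, 0, 0, 0, 0.8], [-1, 0, 0, 0, 0, 0, 0.8], [-1, 0, 0, 0, 0, 0, 0.8], [-1, 0, 0, 0, 0, 0, 0.8], [-1, 0, 0, 0, 0, 0, 0.8], [-1, 0, 0, 0, 0, 0, 0.66], [-1, 0.4, -0.27, 0, 0, 0, 0], [-1, 0.6, -0.4, 0, 0, 0, 0], [-1, 0.6, -0.4, 0, 0, 0, 0], [-1, 0, 0, 0, 0, 0, 0], [-1, 0, 0, 0, 0, 0, 0]]}}

```text
t: 32.48
ee_pos: [530.6, 44.1, 166.2]
orientation: [-0.918, -3.005, 0.0]
ft_force: [-0.4, -0.1, 0.1]
width: 22.3
grasp_force: 30.0
```

```bash
python3 - <<'E'
from h import *
o=get_obs();print(o['width'],np.round(o['ee_pos'],1),o['qpos'])
im,P,T=grab('wrist');px=im['pixels'];z=P[...,2];save(im,'w9.png')
g=(px.min(-1)>150)
m=np.isfinite(z)&(z>60)&(z<76)&(np.hypot(P[...,0]-480,P[...,1]+108)<70)&g
print(m.sum());
if m.sum()>100:
  c,r=cv2.minEnclosingCircle(P[m][:,:2].astype('f4'));print(c,r,np.percentile(z[m],[5,50,95]))
  rim=m&(z>70);print('rim',rim.sum(),cv2.minEnclosingCircle(P[rim][:,:2].astype('f4')))
go(475,-107,170,56)
E
```

```text
22.290140258877827 [530.6  44.1 166.2] [ 6.06237967e-02  3.65188851e-01  1.87767447e+00 -3.11880100e-05
  8.98761036e-01 -9.17350890e-01]
10233
(469.65814208984375, -108.2379150390625) 56.012474060058594 [63.26766463 64.50862788 72.69917148]
rim 1042 ((472.9190368652344, -105.21117401123047), 52.31697082519531)
yaw now 56.03 units: shift before turn [-0.76  -3.132 -0.074] shift after turn [-0.762 -3.132 -0.074] turn [0.002 0.002 0.005]
```

{"op": "step_arm", "data": {"plan": [[-1, -0.1, -0.4, 0, 0, 0, 0], [-1, -0.15, -0.7, 0, 0, 0, 0], [-1, -0.16, -0.7, 0, 0, 0, 0], [-1, -0.16, -0.7, 0, 0, 0, 0], [-1, -0.14, -0.62, 0, 0, 0, 0], [-1, 0, 0, 0.3, 0, 0, 0], [-1, 0, 0, 0.4, 0, 0, 0], [-1, 0, 0, 0.3, 0, 0, 0], [-1, 0, 0, 0.1, 0, 0, 0], [-1, 0, 0, 0, 0, 0, 0], [-1, 0, 0, 0, 0, 0, 0]]}}

```text
t: 33.9
ee_pos: [472.8, -105.0, 112.0]
orientation: [0.917, 3.004, 0.0]
ft_force: [0.6, -0.4, -1.0]
width: 22.5
grasp_force: 30.0
```

```bash
python3 - <<'E'
from h import *
o=get_obs();print(o['width'],np.round(o['ee_pos'],1),o['ft_force'],o['qvel'])
im,P,T=grab('wrist');px=im['pixels'];z=P[...,2];save(im,'w10.png')
m=np.isfinite(z)&(z>68)&(z<76)&(np.hypot(P[...,0]-473,P[...,1]+105)<70)&(px.min(-1)>150)
print('rim',m.sum(),cv2.minEnclosingCircle(P[m][:,:2].astype('f4')))
hsv=cv2.cvtColor(px,cv2.COLOR_RGB2HSV)
h=np.isfinite(z)&(np.hypot(P[...,0]-o['ee_pos'][0],P[...,1]-o['ee_pos'][1])<14)&(z>92)&(z<135)&(hsv[...,1]>40)
for lo,hi in((95,113),(113,116.5),(118,125)):
    k=h&(z>lo)&(z<hi);print(lo,hi,k.sum(),np.round(np.median(P[k],0),1) if k.any() else '',cv2.minEnclosingCircle(P[k][:,:2].astype('f4')) if k.any() else '')
# plane tilt of knob top
zt=np.percentile(z[h],99);k=h&(z>zt-3);q=P[k];A=np.c_[q[:,:2]-q[:,:2].mean(0),np.ones(len(q))];print(zt,np.linalg.lstsq(A,q[:,2],rcond=None)[0])
im2,_,_=grab('side');save(im2,'side10.png')
a=cv2.resize(im2['pixels'][200:360,220:420,::-1],(500,400));b=cv2.resize(px[180:420,170:470,::-1],(300,240));cv=np.zeros((400,800,3),'u1');cv[:,:500]=a;cv[:240,500:]=b;cv2.imwrite('pics/f10.png',cv)
go(473,-105,105,56)
E
```

```text
22.480176720775468 [ 472.8 -105.   112. ] [ 0.58300013 -0.36858713 -0.97794058] [-0.00330621 -0.00475572  0.0002938   0.00074999 -0.0017285  -0.00099885]
rim 409 ((468.6565856933594, -102.28829956054688), 53.389835357666016)
95 113 225 [463.4 -99.  108.7] ((469.5653381347656, -102.8643798828125), 11.375770568847656)
113 116.5 387 [ 468.  -102.1  116. ] ((472.7815856933594, -105.1426773071289), 13.255919456481934)
118 125 387 [ 470.2 -104.   123.5] ((472.9433288574219, -105.09710693359375), 13.651241302490234)
129.58923027027294 [ 2.68155818e-02 -6.22668064e-02  1.29374805e+02]
yaw now 56.05 units: shift before turn [-0.002  0.004  0.142] shift after turn [-0.002  0.004  0.142] turn [0.003 0.009 0.007]
```

View pics/f10.png

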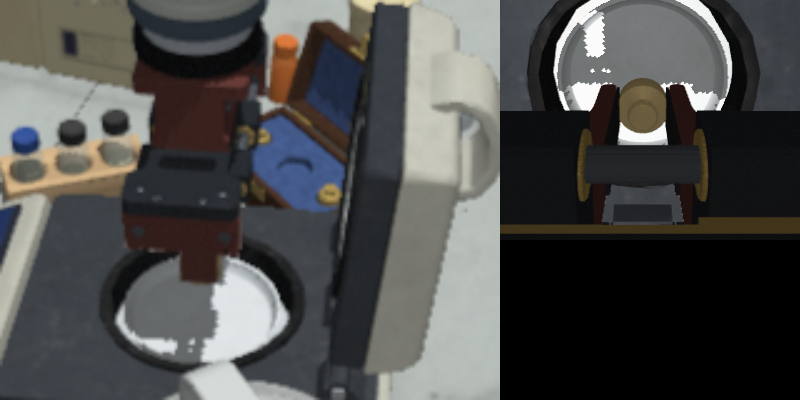

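The view shows the weight held over the dish at (643,105) in the inset, the lid open, the two small weights seated and the vials upright. I'll lower it a little and recheck the tilt.

{"op": "step_arm", "data": {"plan": [[-1, 0, 0, 0.08, 0, 0, 0], [-1, 0, 0, 0.06, 0, 0, 0], [-1, 0, 0, 0, 0, 0, 0], [-1, 0, 0, 0, 0, 0, 0], [-1, 0, 0, 0, 0, 0, 0], [-1, 0, 0, 0, 0, 0, 0]]}}

```text
t: 34.75
ee_pos: [472.4, -105.1, 104.6]
orientation: [0.918, 3.005, 0.0]
ft_force: [-0.2, 0.2, -0.2]
width: 22.4
grasp_force: 30.0
```

```bash
python3 - <<'E'
from h import *
o=get_obs();e=o['ee_pos'];print(np.round(e,1),np.abs(o['qvel']).max(),o['ft_force'])
im,P,T=grab('wrist');px=im['pixels'];z=P[...,2];hsv=cv2.cvtColor(px,cv2.COLOR_RGB2HSV)
dd=np.hypot(P[...,0]-e[0],P[...,1]-e[1])
h=np.isfinite(z)&(dd<14)&(z>85)&(z<135)&(hsv[...,1]>40)
k=h&(dd<5)&(z>e[2]+12);k=cv2.erode(k.astype('u1'),np.ones((3,3)))>0;q=P[k]
for _ in range(3):
    A=np.c_[q[:,:2]-e[:2],np.ones(len(q))];c=np.linalg.lstsq(A,q[:,2],rcond=None)[0];r=q[:,2]-A@c;q=q[abs(r)<max(2*r.std(),.3)]
print(len(q),c,r.std(),'tilt deg',np.degrees(np.hypot(*c[:2])))
E
```

```text
[ 472.4 -105.1  104.6] 0.001707879289971507 [-0.22911213  0.16042106 -0.23745382]
224 [-9.60925910e-03 -1.11639792e-02  1.18174724e+02] 0.47622836377339967 tilt deg 0.8439656514734494
```

```bash
python3 -c "
from workcell import ctrl
print(ctrl.close_job())"
```

```text
the job is handed in; nothing more can be done
None
```

I handed the job in at about 35 s: both vials stand in the block, the case lid stays fully open, and the largest weight is held upright and still, about 3 cm above the middle of the dish.

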